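# Seat the vial carrier on the mixer drive

## Task

Lift the vial carrier out of its parking stand and thread its flatted shaft into the column of the mixer drive: rest the shaft lightly on the slotted coupling hidden inside, turn it until the flats find the slot, then lower it gently until the carrier's collar sits fully home on the column's rim. Never force or drop it (the coupling tolerates 40 N), leave the other things on the counter alone, and let go at the end.

Things in the scene. Friction and masses are not known exactly. Their poses are not given: they have to be found in the camera images.
- carrier: Loose white vial carrier, 150 to 310 g: disc of 96 mm diameter with six empty cups, grey bar knob on top, steel shaft below. Origin on the shaft's axis at the underside of its collar (40 mm diameter, 8 mm thick, under the disc); z up along the axis. Disc top at z = 12 mm, cup rims at z = 28 mm (out to 47 mm from the axis).
- carrier_grip (a point): Centre of the carrier's knob, 56 mm above the carrier's origin, axes as the carrier's. Knob: flat-sided bar 36 mm long (x), 20 mm wide (y), 32 mm high (z = 40 to 72 mm above the origin), on an 18 mm column; grip it across its 20 mm.
- carrier_foot (a point): Lower end of the shaft's flatted part, 52 mm below the carrier's origin, axes as the carrier's. Shaft, down from the collar: round, 18 mm diameter, 34 mm long; then two flats leave a tongue 16.8 mm (along x) by 6.5 mm (along y), 18 mm long; then a 4 mm round tapered tip, 6 mm wide. The tongue fits the same after half a turn.
- stand: Fixed parking stand: grey foot disc of 92 mm diameter carrying an upright aluminium tube of 31 mm diameter (21 mm bore), 70 mm high overall, in which the carrier's shaft hangs loosely with its collar on the tube's rim. Origin at the centre of the underside.
- drive: Fixed mixer drive: white housing 130 mm (x) by 116 mm (y), 30 mm high, with a dial and a rocker switch on its top and an upright aluminium column of 44 mm diameter in the middle, 90 mm high overall. Origin at the centre of the underside.
- drive_seat (a point): Centre of the column's upper rim, 90 mm above the counter, z up. Its mouth is a funnel 28 mm wide that narrows within 5 mm to a round guide bore of 20 mm, which ends 24 mm below the rim. When home, the carrier's collar rests on the rim and the carrier's origin is here. Unmatched, the shaft stands on the coupling with that origin 14 mm higher (6 mm with the spring fully pressed).
- coupling_block: Hidden coupling; origin on its upper face, in the column's axis 38 mm below the rim. Slot 19 x 7.8 mm, through; the tongue enters within 0.07 rad. Its angle is random, unseen, not these axes'. Sprung: yields 8 mm, 2.5 N at first and 0.75 N more per mm, then hard; over 40 N harms it. Resists turning (0.1 N m): a lightly pressed shaft slips over it. At the match it springs up and the load vanishes.
- vial_a: Small capped vial with a white cap, 22 mm across, 41 mm high, a bystander near the drive. Origin under its centre.
- vial_b: Small capped vial with a grey cap, 22 mm across, 41 mm high, a bystander near the drive. Origin under its centre.
- beaker: Clear beaker, 52 mm across, 66 mm high, a bystander. Origin under its centre.
- dropper: White dropper bottle, 35 mm across, 95 mm high, a bystander. Origin under its centre.
- diluent: White bottle with screw cap, 37 x 40 mm, 94 mm high, a bystander. Origin under its centre.
- cups: Small stack of white sample cups, 30 mm across, 38 mm high, a bystander. Origin under its centre.

How it is judged:
On the way, in this order (a step that is already met when the one before it is completed fails the run):
1. the carrier's shaft is lifted clear of the stand (distance between carrier and stand above 0.13 m), for 0.1 s.
2. the shaft's end is in the mouth of the drive's column, upright (horizontal distance between carrier and drive_seat below 0.005 m and z of carrier in the frame of drive_seat below 0.025 m and angle between carrier's own z axis and vertical below 0.15 rad), for 0.1 s.
At the end, for the whole second after the job is handed in: The carrier's collar sits on the rim of the drive's column: its origin within 3 mm of the rim's centre sideways and in height, upright within 0.06 rad, at rest (horizontal distance between carrier and drive_seat below 0.003 m and z of carrier in the frame of drive_seat between -0.003 and 0.003 m and angle between carrier's own z axis and vertical below 0.06 rad and linear speed of carrier below 0.02 m/s); the robot touches nothing.
It fails at once if the carrier's shaft presses on the coupling inside the drive with more than 40 N (contact force between carrier and coupling_block above 40 N).
It fails at once if the carrier strikes or is forced on the drive with more than 60 N (contact force between carrier and drive above 60 N).
It fails at once if a bystander is displaced by more than 30 mm (distance of any of vial_a, vial_b, beaker, dropper, diluent, cups from where it was at the start of the episode above 0.03 m).
It also fails if it takes over 72 s, if anything falls off the work surface, if the arm or the gripper's body presses on something with over 40 N, if the wrist force passes 120 N, or if a joint passes its speed limit or range.

## Robot

A 6-joint arm with a two-finger parallel gripper is mounted at the origin on a cart in front of the work surface, level with it; the furniture and walls round the work are solid. World frame = base frame: x ahead of the robot, y to its left, z up, the work surface at z = 0. Lengths are in m, angles in rad, forces in N, time in s.
With the tool pointing down it reaches from about 0.275 to 0.75 m from the base axis. Payload 10.2 kg.
Tool frame: the origin (TCP) lies midway between the tips of the shut fingers; the grasp point (between the pads) lies 19 mm behind it; y points along the fingers, z is the direction in which the jaws open and shut, and the axes are right-handed (so a half turn about y gives the same grasp; the last joint's range is limited). The gripper opens to 85 mm and grips with 20 to 120 N. Pads are 22 mm wide; open, the fingers measure 114 mm over their backs; the gripper's body (76 mm by 85 mm) begins 54 mm behind the grasp point. The pads swing forward as they close: fully open they stand 13 mm farther back than shut.
Start: joints at [1.04, 0.313, 1.498, -0, 1.331, -0.223], TCP at [0.159, 0.5, 0.231] pointing down, gripper open.
Joint ranges: [-2.94, 2.94], [-0.97, 2.17], [0.19, 2.56], [-1.23, 4.37], [0.02, 3.11], [-2.88, 2.88]. Speed limits (rad/s): [2.39, 2.39, 3.01, 3.14, 3.14, 3.14].

## Interface

Orientations are given as a unit quaternion [x, y, z, w].
In Python, from rig import ctrl gives the robot as it stands.
- The arm moves only by the tool arm_command, never from a script. Its arguments are lists of equal length, an entry for each row: "grip": the closure, from 0 (fully open) to 1 (shut); "linear": the shift along the tool's x, y, z in m, a list of three; "twist": the turn about the tool's y in degrees. In form: {"grip": [grip, ...], "linear": [[dx, dy, dz], ...], "twist": [twist, ...]}. A call has 1 to 10 rows; each row is the pose to reach, as a shift and turn from the pose measured when the call began, along the tool's axes at that moment; what a row does not reach only later rows make up. A row lasts 1/10 s, in which the tool goes at most 50 mm and 8.59 degrees, less where a joint would pass 70% of its speed; a pose out of reach is approached as far as the arm can. A call with a gripper value outside its range is refused whole. The fingers move at their own pace and stop on an object; "squeeze" is the grip in N (left out, the last holds). Time passes only in rows, so rows that repeat a pose let the fingers close. It gives the time, the measured TCP pose, the force and the opening at its end, in the units of the state.
- ctrl.read_state(): the state, without advancing time (a new reading comes with each control period).
- ctrl.capture(name): name is "scene" or "top" or "wrist"; returns the picture (420x560x3 uint8, blue, green, red); there is no depth.
- ctrl.get_calibration(name): a dict with "mtx" (3x3 intrinsics, pixels), "extrinsics" (4x4, takes a point from camera to world coordinates). Camera axes: x right, y down, z forward; pixel columns grow to the right and rows downward; lengths in m; the calibration is good to about 2 mm. A picture is of the moment at which its call begins: read the wrist's pose just before it. get_calibration takes no time and is no camera call; for the wrist camera it gives the pose at the moment of the call.
- ctrl.sign_off(): hands the job in, once; it reports no verdict.
The state is a dict: "t": time; "joint_positions": joint angles; "joint_velocities": joint speeds; "tau": joint torques, N m; "tool_pos": TCP position; "eef_rot": TCP orientation; "contact_force": force on the tool from outside, world axes, zero at the start; "moment": the same for the moment, N m; "gripper_width": finger opening in m.
Only numpy, scipy, OpenCV 4.12 (cv2) and the standard library are available. Lean on these libraries where they do the work, as an engineer would, in place of code of your own. Each camera call takes 0.05 s, during which the arm holds its last target. There are 200 camera calls.

## Working session

There is one attempt and no reset: what is moved stays moved. The work goes in short steps, Python scripts to look and compute and a tool call to move; the robot and the scene stay as the last step left them, time stands still between calls to the robot, and variables do not carry over. Pictures are saved under pics/ and viewed, about 8 in all and at most 12, crops included, and the job is handed in when it is done.

Besides the shell and the picture viewer there is one more tool, called after ">>>" by a JSON object that holds its "method" and its "body". arm_command: Moves the arm, as the interface text tells. Its arguments: {"type":"object","properties":{"grip":{"type":"array","items":{"type":"number"}},"linear":{"type":"array","items":{"type":"array","items":{"type":"number"}}},"twist":{"type":"array","items":{"type":"number"}},"squeeze":{"type":"number"}},"required":["grip","linear","twist"]}

```bash
ls; mkdir -p pics; python3 - <<'E'
from rig import ctrl
import cv2,numpy as np
np.set_printoptions(precision=4,suppress=True)
s=ctrl.read_state();print({k:np.round(v,4) for k,v in s.items()})
for n in("scene","top"):
    c=ctrl.get_calibration(n);print(n,c["mtx"],c["extrinsics"])
    im=ctrl.capture(n);cv2.imwrite(f"pics/{n}0.png",im)
a=cv2.imread("pics/scene0.png");b=cv2.imread("pics/top0.png")
E
```

```text
pics
{'t': np.float64(0.0), 'joint_positions': array([ 1.0396,  0.3135,  1.4984,  0.    ,  1.331 , -0.2234]), 'joint_velocities': array([ 0.0001,  0.0005,  0.0005, -0.0024,  0.0005,  0.0013]), 'tau': array([  0.0006, -41.2267, -25.9743,  -0.0002,   0.0042,  -0.    ]), 'tool_pos': array([0.1589, 0.5001, 0.2307]), 'eef_rot': array([ 0.6992, -0.1086,  0.1082, -0.6983]), 'contact_force': array([ 0.0905, -0.4068, -0.1356]), 'moment': array([-0.0187,  0.0119, -0.0298]), 'gripper_width': np.float64(0.0856)}
scene [[491.0926   0.     277.6638]
 [  0.     491.0926 210.2713]
 [  0.       0.       1.    ]] [[ 0.5081 -0.5204  0.6863 -0.2297]
 [-0.861  -0.3268  0.3897 -0.5724]
 [ 0.0215 -0.7889 -0.6142  0.816 ]
 [ 0.      0.      0.      1.    ]]
top [[465.9594   0.     284.0216]
 [  0.     465.9594 209.9246]
 [  0.       0.       1.    ]] [[-0.025  -0.9969  0.0744  0.4744]
 [-0.9996  0.0239 -0.015  -0.1119]
 [ 0.0131 -0.0747 -0.9971  1.4569]
 [ 0.      0.      0.      1.    ]]
```

View pics/scene0.png

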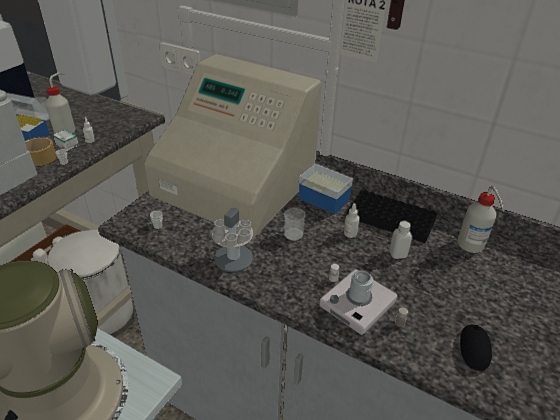

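View pics/top0.png

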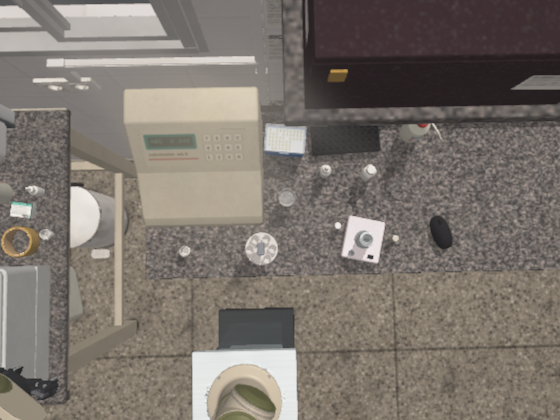

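The scene view shows the carrier's knob at about (232,216) and the column's mouth at (361,280). In the top view they are at (262,248) and (365,239). Next I'll enlarge both objects from both views in one mosaic.

```bash
python3 - <<'E'
import cv2,numpy as np
a=cv2.imread("pics/scene0.png");b=cv2.imread("pics/top0.png")
def cr(im,x,y,w=50,h=37,s=8):
    return cv2.resize(im[y:y+h,x:x+w],None,fx=s,fy=s,interpolation=cv2.INTER_CUBIC)
m=np.vstack([np.hstack([cr(a,208,206),cr(a,336,266)]),np.hstack([cr(b,238,230),cr(b,340,222)])])
cv2.imwrite("pics/mos.png",m)
E
```

```text
(no output)
```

View pics/mos.png

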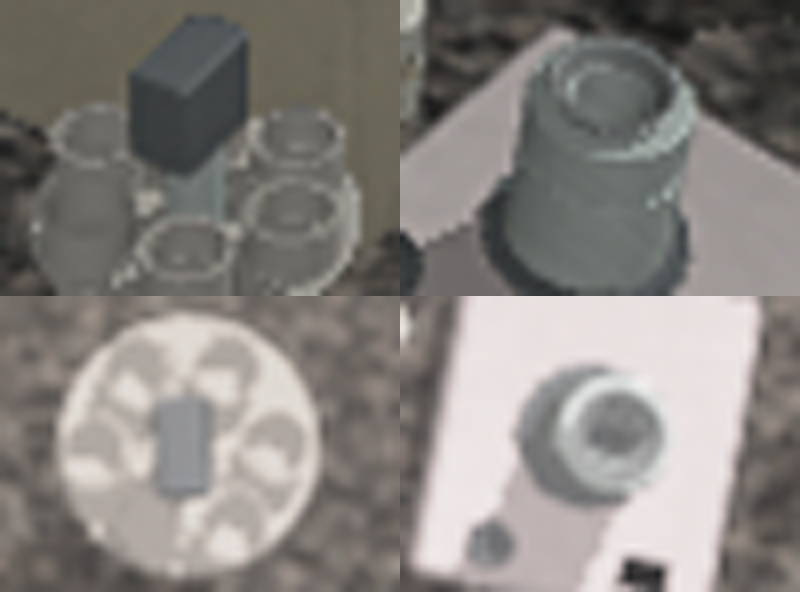

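Crops: in the scene view the knob's top-face centre is at about (231.2,212.3) and the rim centre at (361.9,277.4). In the top view they are at (260.6,248.6) and (365.9,238.3), and the bar runs vertically, roughly along world x.

```bash
cat > h.py <<'E'
from rig import ctrl
import cv2,numpy as np
from scipy.spatial.transform import Rotation as R
np.set_printoptions(precision=4,suppress=True)
def P(c):
    return c["mtx"]@np.linalg.inv(c["extrinsics"])[:3]
def tri(obs):
    """obs: list of (calibration, (u,v)); least-squares point"""
    A=[]
    for c,(u,v) in obs:
        p=P(c);A+=[u*p[2]-p[0],v*p[2]-p[1]]
    A=np.array(A);x=np.linalg.lstsq(A[:,:3],-A[:,3],rcond=None)[0]
    err=[proj(c,x)-uv for c,uv in obs]
    return x,np.array(err)
def proj(c,X):
    q=P(c)@np.append(X,1);return q[:2]/q[2]
def ray(c,uv,z):
    E=c["extrinsics"];d=E[:3,:3]@np.linalg.inv(c["mtx"])@[*uv,1];o=E[:3,3]
    return o+d*(z-o[2])/d[2]
def local(dw):
    """world shift -> tool axes"""
    return R.from_quat(ctrl.read_state()["eef_rot"]).inv().apply(dw)
E
python3 - <<'E'
from h import *
S,T=[ctrl.get_calibration(n) for n in("scene","top")]
for n,a,b in(("knobtop",(231.2,212.3),(260.6,248.6)),("rim",(361.9,277.4),(365.9,238.3))):
    print(n,*tri([(S,a),(T,b)]))
for n,uv,z in (("vA",(337.5,225.5),.041),("vB",(395.5,238),.041),("beaker",(287,198),.06),("cups",(184,251),.038),("dropper",(325,170),.095)):print(n,ray(T,uv,z))
# bar direction
for a,b in (((183.5,399),(183,494)),((158,448),(210,448))):
    f=lambda p:(238+p[0]/8-.44,230+(p[1]-296)/8-.44)
    d=ray(T,f(a),.142)-ray(T,f(b),.142);print(d,np.degrees(np.arctan2(d[1],d[0])))
s=ctrl.read_state();r=R.from_quat(s["eef_rot"]);print(r.as_matrix())
W=ctrl.get_calibration("wrist");print(W["extrinsics"],W["mtx"])
E
```

```text
knobtop [ 0.4642 -0.0618  0.141 ] [[ 0.659  -0.0017]
 [-0.4668  0.3406]]
rim [ 0.487  -0.3715  0.0833] [[ 0.2046 -0.0139]
 [-0.1429  0.0745]]
vA [ 0.5286 -0.2948  0.041 ]
vB [ 0.4862 -0.4703  0.041 ]
beaker [ 0.6144 -0.1428  0.06  ]
cups [0.4629 0.1724 0.038 ]
dropper [ 0.6913 -0.2563  0.095 ]
[ 0.0333 -0.0009  0.    ] -1.5159647300524997
[0.0005 0.0183 0.    ] 88.56410279553413
[[ 0.953  -0.0006  0.303 ]
 [-0.303  -0.001   0.953 ]
 [-0.0002 -1.     -0.0011]]
[[ 0.3041  0.9146  0.2665  0.0911]
 [ 0.9526 -0.2916 -0.0863  0.5221]
 [-0.0012  0.2801 -0.96    0.3732]
 [ 0.      0.      0.      1.    ]] [[316.7273   0.     278.1462]
 [  0.     316.7273 212.9816]
 [  0.       0.       1.    ]]
```

>>> {"method": "arm_command", "body": {"grip": [0, 0, 0, 0, 0, 0, 0, 0, 0, 0], "linear": [[0.4, -0.04, -0.463], [0.4, -0.04, -0.463], [0.4, -0.04, -0.463], [0.4, -0.04, -0.463], [0.4, -0.04, -0.463], [0.4, -0.04, -0.463], [0.4, -0.04, -0.463], [0.4, -0.04, -0.463], [0.4, -0.04, -0.463], [0.4, -0.04, -0.463]], "twist": [-2, -4, -6, -8, -10, -12, -14, -16, -16, -16]}}

```text
t: 1.1
tool_pos: [0.3556, 0.0396, 0.2641]
eef_rot: [0.707, -0.01, 0.01, -0.707]
contact_force: [0.3, 1.3, -1.0]
gripper_width: 0.0855
```

>>> {"method": "arm_command", "body": {"grip": [0, 0, 0, 0, 0], "linear": [[0.05, 0, -0.1], [0.05, 0, -0.1], [0.05, 0, -0.1], [0.05, 0, -0.1], [0.05, 0, -0.1]], "twist": [0, 0, 0, 0, 0]}}

```text
t: 1.6
tool_pos: [0.4022, -0.061, 0.2639]
eef_rot: [0.707, -0.01, 0.01, -0.707]
contact_force: [0.1, 0.6, -0.6]
gripper_width: 0.0857
```

```bash
python3 - <<'E'
from h import *
s=ctrl.read_state();print(s["t"],s["tool_pos"],s["joint_positions"],s["joint_velocities"])
c=ctrl.get_calibration("wrist");im=ctrl.capture("wrist");np.save("w1.npy",c["extrinsics"])
print(proj(c,[.4642,-.0618,.142]))
cv2.imwrite("pics/w1.png",im)
E
```

```text
1.6 [ 0.4022 -0.061   0.2639] [-0.4399  0.0214  1.7591 -0.0007  1.3617 -1.982 ] [ 0.0223 -0.0149  0.0063  0.0004 -0.0014 -0.0012]
[279.1367 271.7345]
```

View pics/w1.png

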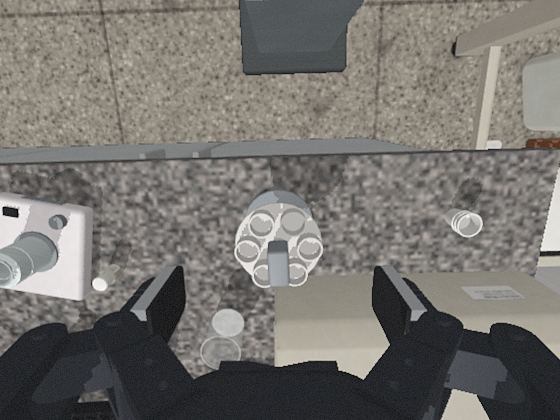

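The wrist view shows the knob at about (279,265), with its top face where I predicted it (279,272). I'll check that in a crop against the predicted knob box.

```bash
python3 - <<'E'
from h import *
im=cv2.imread("pics/w1.png");c=ctrl.get_calibration("wrist");c["extrinsics"]=np.load("w1.npy")
x0,y0,s=240,225,10
m=cv2.resize(im[y0:y0+60,x0:x0+80],None,fx=s,fy=s,interpolation=cv2.INTER_CUBIC)
a=np.radians(-1.5)
for dx,dy in((18,10),(18,-10),(-18,-10),(-18,10)):
    X=np.array([.4642,-.0618,.142])+np.array([dx*np.cos(a)-dy*np.sin(a),dx*np.sin(a)+dy*np.cos(a),0])/1e3
    u=(proj(c,X)-[x0,y0]+.5)*s;cv2.circle(m,tuple(int(v) for v in u),4,(0,0,255),-1)
cv2.imwrite("pics/w1c.png",m)
for d in ([.001,0,0],[0,.001,0],[0,0,.001]):print((proj(c,np.array([.4642,-.0618,.142])+d)-proj(c,[.4642,-.0618,.142])))
E
```

```text
[0.0315 0.9871]
[ 1.0879 -0.0294]
[0.003  0.4997]
```

View pics/w1c.png

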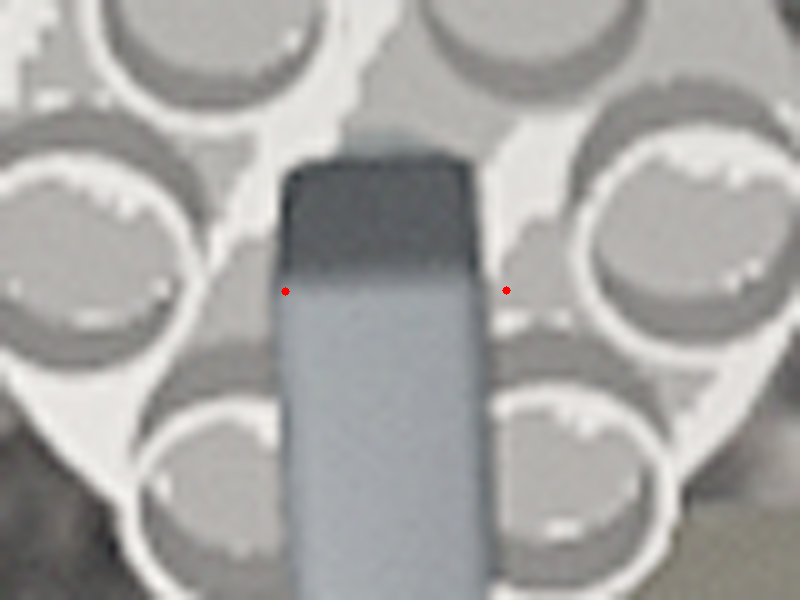

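The measured near edge is about 1.4 mm toward −y and −x of the prediction, with the bar at about +1°. I'll aim for (0.463,−0.063) and turn the tool −2.5°.

>>> {"method": "arm_command", "body": {"grip": [0, 0, 0, 0, 0, 0, 0, 0, 0, 0], "linear": [[0.04, 0, 0], [0.061, 0, 0], [0.061, 0, 0], [0.061, 0.04, 0], [0.061, 0.08, 0], [0.061, 0.11, 0], [0.061, 0.135, 0], [0.061, 0.152, 0], [0.061, 0.152, 0], [0.061, 0.152, 0]], "twist": [-1, -2.5, -2.5, -2.5, -2.5, -2.5, -2.5, -2.5, -2.5, -2.5]}}

```text
t: 2.65
tool_pos: [0.463, -0.0618, 0.113]
eef_rot: [0.707, 0.006, -0.006, -0.707]
contact_force: [-0.5, 0.4, 0.1]
gripper_width: 0.0855
```

>>> {"method": "arm_command", "body": {"grip": [0.4, 0.6, 0.7, 0.8, 0.9, 0.9, 0.9, 0.9, 0.9, 0.9], "linear": [[0, 0, 0], [0, 0, 0], [0, 0, 0], [0, 0, 0], [0, 0, 0], [0, 0, 0], [0, 0, 0], [0, 0, 0], [0, 0, 0], [0, 0, 0]], "twist": [0, 0, 0, 0, 0, 0, 0, 0, 0, 0], "squeeze": 50}}

```text
t: 3.65
tool_pos: [0.4631, -0.0618, 0.1132]
eef_rot: [0.707, 0.006, -0.006, -0.707]
contact_force: [-1.3, -0.1, 5.7]
gripper_width: 0.0194
```

>>> {"method": "arm_command", "body": {"grip": [0.9, 0.9, 0.9, 0.9, 0.9, 0.9, 0.9, 0.9, 0.9, 0.9], "linear": [[0, 0, 0], [0, -0.005, 0], [0, -0.015, 0], [0, -0.03, 0], [0, -0.05, 0], [0, -0.07, 0], [0, -0.09, 0], [0, -0.115, 0], [0, -0.115, 0], [0, -0.115, 0]], "twist": [0, 0, 0, 0, 0, 0, 0, 0, 0, 0]}}

```text
t: 4.65
tool_pos: [0.4628, -0.0616, 0.2279]
eef_rot: [0.707, 0.006, -0.006, -0.707]
contact_force: [0.5, -0.2, -2.4]
gripper_width: 0.0192
```

>>> {"method": "arm_command", "body": {"grip": [0.9, 0.9, 0.9, 0.9, 0.9, 0.9, 0.9, 0.9, 0.9, 0.9], "linear": [[0.0, 0, -0.03], [0.005, 0, -0.07], [0.01, 0, -0.11], [0.015, 0, -0.15], [0.02, 0, -0.19], [0.02, 0, -0.23], [0.02, 0, -0.26], [0.02, 0, -0.28], [0.02, 0, -0.28], [0.02, 0, -0.28]], "twist": [0, 0, 0, 0, 0, 0, 0, 0, 0, 0]}}

```text
t: 5.65
tool_pos: [0.4872, -0.3408, 0.2266]
eef_rot: [-0.707, -0.005, 0.006, 0.708]
contact_force: [-0.3, 0.1, -1.3]
gripper_width: 0.019
```

```bash
python3 - <<'E'
from h import *
s=ctrl.read_state();print({k:np.round(v,4) for k,v in s.items()})
S=ctrl.capture("scene");W=ctrl.get_calibration("wrist");w=ctrl.capture("wrist");t=ctrl.capture("top")
for n,i in(("S2",S),("w2",w),("t2",t)):cv2.imwrite(f"pics/{n}.png",i)
np.save("w2.npy",W["extrinsics"])
print("pred carrier", [proj(ctrl.get_calibration(n),[s["tool_pos"][0],s["tool_pos"][1],s["tool_pos"][2]+.029]) for n in("scene","top","wrist")])
print("rim",[proj(ctrl.get_calibration(n),[.487,-.3715,.09]) for n in("scene","top","wrist")])
E
```

```text
{'t': np.float64(5.65), 'joint_positions': array([-0.8073,  0.4721,  1.2805, -0.    ,  1.3907, -2.3944]), 'joint_velocities': array([ 0.02  , -0.0219,  0.0053,  0.0017,  0.0036,  0.0013]), 'tau': array([ -1.3249, -49.323 , -27.6277,  -0.0722,  -0.0438,  -0.0284]), 'tool_pos': array([ 0.4872, -0.3408,  0.2266]), 'eef_rot': array([-0.7066, -0.0053,  0.0062,  0.7075]), 'contact_force': array([-0.3147,  0.1306, -1.2982]), 'moment': array([0.0369, 0.0144, 0.0208]), 'gripper_width': np.float64(0.019)}
pred carrier [array([358.6461, 206.7258]), array([366.4477, 237.6701]), array([276.5137, 300.552 ])]
rim [array([362.5161, 275.0878]), array([366.1821, 238.3333]), array([243.7576, 200.7023])]
```

```bash
python3 - <<'E'
from h import *
S,w,t=[cv2.imread(f"pics/{n}.png") for n in("S2","w2","t2")]
a=cv2.resize(S[190:300,315:405],None,fx=5,fy=5,interpolation=cv2.INTER_CUBIC)
b=cv2.resize(w[140:320,200:330],(325,450),interpolation=cv2.INTER_CUBIC)
a=cv2.resize(a,(450,550))
b=cv2.copyMakeBorder(b,0,100,0,0,cv2.BORDER_CONSTANT)
cv2.imwrite("pics/mos2.png",np.hstack([a,b]))
E
```

```text
(no output)
```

View pics/mos2.png

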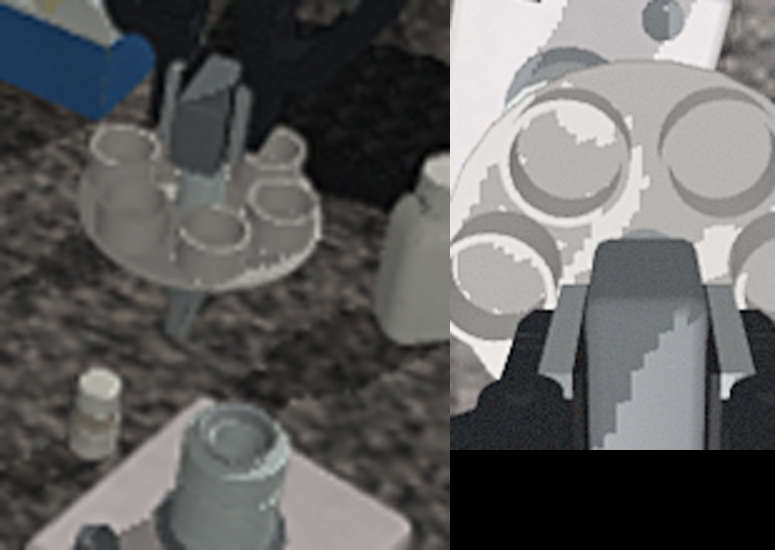

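The scene crop shows the carrier hanging upright in the jaws, its tip at about (351,257) and the rim centre at (361.6,277). I'll estimate each camera's bias from the known carrier position and correct the rim position with it.

```bash
python3 - <<'E'
from h import *
S,T=[ctrl.get_calibration(n) for n in("scene","top")]
p=ctrl.read_state()["tool_pos"]
print("knob in stand S,T", ray(S,(231.2,212.3),.142), ray(T,(260.6,248.6),.142), "tcp .463 -.0617")
print("rim S,T", ray(S,(361.9,277.4),.09), ray(T,(365.9,238.3),.09))
print("tip now S",ray(S,(351,257),p[2]-.043-.056),"tcp",p)
# rim in top image by circle-ish bright ring: view-free check via wrist 1
W=ctrl.get_calibration("wrist");W["extrinsics"]=np.load("w1.npy");print("w1 rim pred",proj(W,[.487,-.3715,.09]))
E
```

```text
knob in stand S,T [ 0.4624 -0.0613  0.142 ] [ 0.4651 -0.0631  0.142 ] tcp .463 -.0617
rim S,T [ 0.4801 -0.373   0.09  ] [ 0.4871 -0.3707  0.09  ]
tip now S [ 0.4841 -0.3421  0.1289] tcp [ 0.4876 -0.3403  0.2279]
w1 rim pred [ -0.5679 276.4948]
```

Rim estimates disagree by a few mm: S-corrected is (.4836,−.3712), T-corrected is (.485,−.3693). I'll take a close wrist view with the carrier shifted aside.

>>> {"method": "arm_command", "body": {"grip": [0.9, 0.9, 0.9, 0.9, 0.9], "linear": [[0, 0, 0.03], [0, 0, 0.06], [0, 0, 0.07], [0, 0, 0.07], [0, 0, 0.07]], "twist": [0, 0, 0, 0, 0]}}

```text
t: 6.3
tool_pos: [0.4865, -0.2707, 0.228]
eef_rot: [0.707, 0.007, -0.006, -0.707]
contact_force: [0.6, 0.1, -1.7]
gripper_width: 0.0192
```

```bash
python3 - <<'E'
from h import *
W=ctrl.get_calibration("wrist");p=ctrl.read_state()["tool_pos"];w=ctrl.capture("wrist");np.save("w3.npy",W["extrinsics"]);cv2.imwrite("pics/w3.png",w)
u=proj(W,[.485,-.3705,.09]);print(p,u)
x0,y0=[int(v)-32 for v in u];y0=max(y0,0);print(x0,y0)
m=cv2.resize(w[y0:y0+64,x0:x0+64],(512,512),interpolation=cv2.INTER_CUBIC)
cv2.circle(m,tuple(int((v+.5)*8) for v in u-[x0,y0]),2,(0,0,255),-1)
k=cv2.resize(w[225:315,240:312],(288,360),interpolation=cv2.INTER_CUBIC)
k=cv2.copyMakeBorder(k,0,152,0,0,cv2.BORDER_CONSTANT)
cv2.imwrite("pics/w3c.png",np.hstack([m,k]))
E
```

```text
[ 0.4865 -0.2707  0.228 ] [168.4896 198.4297]
136 166
```

View pics/w3c.png

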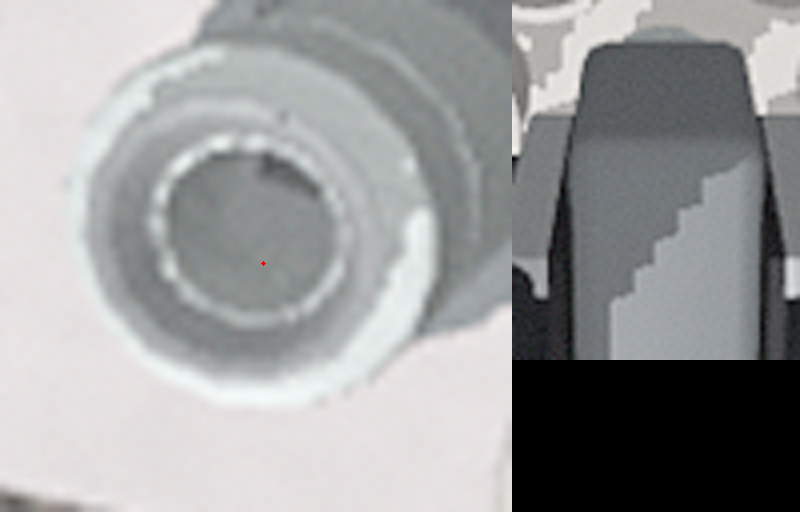

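```bash
python3 - <<'E'
from h import *
S,T=[ctrl.get_calibration(n) for n in("scene","top")]
W=ctrl.get_calibration("wrist");E3=np.load("w3.npy");E2=np.load("w2.npy")
W["extrinsics"]=E3;p3=np.array([.4865,-.2707,.228]);print("rim w3",ray(W,(136+256/8-.5,166+224/8-.5),.09), "bore",ray(W,(136+250/8-.5,166+230/8-.5),.085))
print("rim w3+S tri",tri([(W,(167.5,193.5)),(S,(361.9,277.4))]),"w3+T",tri([(W,(167.5,193.5)),(T,(365.9,238.3))]))
k=ray(W,(278.6,258.9),p3[2]+.029);print("knob centre - tcp (w3)",k+[.018,0,0]-p3)
k=ray(W,(278.6,258.9),p3[2]+.027);print("  2mm lower",k+[.018,0,0]-p3)
W["extrinsics"]=E2;p2=np.array([.4872,-.3408,.2266])
k=ray(W,(276,163.6),p2[2]-.043+.012);print("disc centre x - tcp (w2)",k+[.048,0,0]-p2)
E
```

```text
rim w3 [ 0.4804 -0.371   0.09  ] bore [ 0.4823 -0.3736  0.085 ]
rim w3+S tri (array([ 0.4814, -0.3723,  0.0883]), array([[-0.7069,  0.6613],
       [-0.1669,  0.0702]])) w3+T (array([ 0.4865, -0.3754,  0.0712]), array([[2.5327, 1.7302],
       [0.3935, 0.2697]]))
knob centre - tcp (w3) [-0.0016  0.      0.029 ]
  2mm lower [-0.0007  0.      0.027 ]
disc centre x - tcp (w2) [-0.0005 -0.0014 -0.031 ]
```

>>> {"method": "arm_command", "body": {"grip": [0.9, 0.9, 0.9, 0.9, 0.9, 0.9, 0.9, 0.9], "linear": [[-0.006, 0, -0.03], [-0.006, 0, -0.07], [-0.006, 0, -0.1007], [-0.006, 0, -0.1007], [-0.006, 0.01, -0.1007], [-0.006, 0.02, -0.1007], [-0.006, 0.03, -0.1007], [-0.006, 0.03, -0.1007]], "twist": [0, 0, 0, 0, 0, 0, 0, 0]}}

```text
t: 7.15
tool_pos: [0.4818, -0.3707, 0.196]
eef_rot: [-0.706, -0.006, 0.007, 0.708]
contact_force: [-0.3, 0.0, -1.4]
gripper_width: 0.0192
```

```bash
python3 - <<'E'
from h import *
s=ctrl.read_state();p=s["tool_pos"];print(p,s["contact_force"],s["moment"],s["joint_positions"])
i=ctrl.capture("scene");cv2.imwrite("pics/S4.png",i)
m=cv2.resize(i[215:300,315:405],None,fx=7,fy=7,interpolation=cv2.INTER_CUBIC);cv2.imwrite("pics/S4c.png",m[:595])
E
```

```text
[ 0.4818 -0.3707  0.196 ] [-0.2865  0.0405 -1.3527] [-0.0141 -0.0272  0.0387] [-0.8481  0.5243  1.2801 -0.0004  1.3398 -2.4371]
```

View pics/S4c.png

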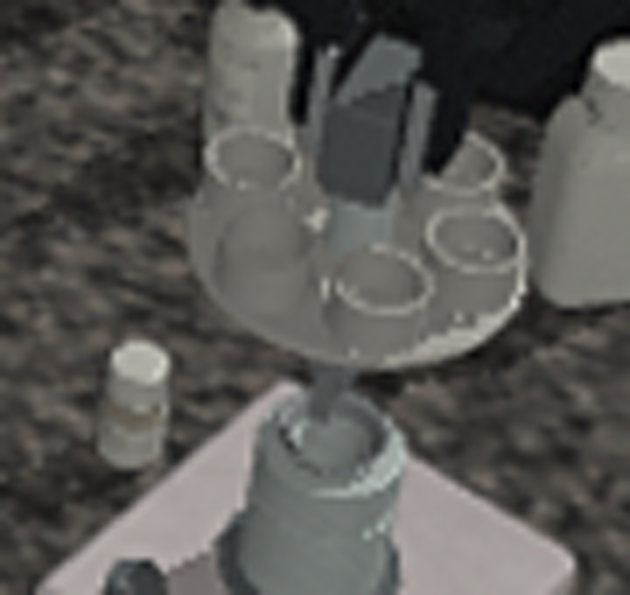

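The tip at crop (322,418) sits almost over the mouth centre at (328,440), given its 7 mm height. I'll shift −1 mm in y and lower it.

>>> {"method": "arm_command", "body": {"grip": [0.9, 0.9, 0.9, 0.9, 0.9, 0.9, 0.9, 0.9], "linear": [[0, 0, -0.001], [0, 0.004, -0.001], [0, 0.008, -0.001], [0, 0.012, -0.001], [0, 0.016, -0.001], [0, 0.02, -0.001], [0, 0.024, -0.001], [0, 0.024, -0.001]], "twist": [0, 0, 0, 0, 0, 0, 0, 0]}}

```text
t: 8.0
tool_pos: [0.4822, -0.372, 0.1725]
eef_rot: [-0.707, -0.006, 0.007, 0.707]
contact_force: [1.2, -0.2, -2.1]
gripper_width: 0.0191
```

>>> {"method": "arm_command", "body": {"grip": [0.9, 0.9, 0.9, 0.9, 0.9, 0.9], "linear": [[0, 0.002, 0], [0, 0.004, 0], [0, 0.006, 0], [0, 0.008, 0], [0, 0.01, 0], [0, 0.01, 0]], "twist": [0, 0, 0, 0, 0, 0]}}

```text
t: 8.6
tool_pos: [0.4823, -0.372, 0.1623]
eef_rot: [-0.707, -0.006, 0.007, 0.707]
contact_force: [0.7, 0.0, -2.2]
gripper_width: 0.019
```

>>> {"method": "arm_command", "body": {"grip": [0.9, 0.9, 0.9, 0.9, 0.9, 0.9], "linear": [[0, 0.001, 0], [0, 0.002, 0], [0, 0.003, 0], [0, 0.004, 0], [0, 0.005, 0], [0, 0.005, 0]], "twist": [0, 0, 0, 0, 0, 0]}}

```text
t: 9.2
tool_pos: [0.4823, -0.3723, 0.1572]
eef_rot: [-0.707, -0.006, 0.006, 0.707]
contact_force: [2.2, -3.5, -0.5]
gripper_width: 0.0192
```

>>> {"method": "arm_command", "body": {"grip": [0.9, 0.9, 0.9, 0.9, 0.9, 0.9], "linear": [[0.0004, 0, -0.0008], [0.0004, 0, -0.0008], [0.0004, 0.001, -0.0008], [0.0004, 0.002, -0.0008], [0.0004, 0.003, -0.0008], [0.0004, 0.003, -0.0008]], "twist": [0, 0, 0, 0, 0, 0]}}

```text
t: 9.8
tool_pos: [0.4826, -0.3728, 0.1539]
eef_rot: [-0.707, -0.006, 0.007, 0.707]
contact_force: [1.3, 0.4, -1.9]
gripper_width: 0.0195
```

>>> {"method": "arm_command", "body": {"grip": [0.9, 0.9, 0.9, 0.9, 0.9, 0.9], "linear": [[0.0001, 0.001, 0], [0.0002, 0.002, 0], [0.0002, 0.003, 0], [0.0002, 0.004, 0], [0.0002, 0.005, 0], [0.0002, 0.005, 0]], "twist": [0, 0, 0, 0, 0, 0]}}

```text
t: 10.4
tool_pos: [0.4827, -0.3728, 0.1486]
eef_rot: [-0.707, -0.006, 0.007, 0.707]
contact_force: [1.0, 0.1, -2.2]
gripper_width: 0.0194
```

>>> {"method": "arm_command", "body": {"grip": [0.9, 0.9, 0.9, 0.9], "linear": [[0, 0.001, 0], [0, 0.002, 0], [0, 0.003, 0], [0, 0.003, 0]], "twist": [0, 0, 0, 0]}}

```text
t: 10.8
tool_pos: [0.4828, -0.3728, 0.1459]
eef_rot: [-0.707, -0.006, 0.007, 0.707]
contact_force: [0.6, 0.6, 1.8]
gripper_width: 0.019
```

Contact: the load rose from a −2.2 N baseline to +1.8 N, so about 4 N rests on the coupling. Now I'll turn it in the positive twist direction, which has the most room on joint 6.

>>> {"method": "arm_command", "body": {"grip": [0.9, 0.9, 0.9, 0.9, 0.9, 0.9, 0.9, 0.9, 0.9, 0.9], "linear": [[0, 0, 0], [0, 0, 0], [0, 0, 0], [0, 0, 0], [0, 0, 0], [0, 0, 0], [0, 0, 0], [0, 0, 0], [0, 0, 0], [0, 0, 0]], "twist": [2.5, 5, 7.5, 10, 12.5, 15, 17.5, 20, 22.5, 22.5]}}

```text
t: 11.8
tool_pos: [0.4829, -0.373, 0.1462]
eef_rot: [-0.695, 0.132, -0.132, 0.695]
contact_force: [0.6, -0.2, 1.0]
gripper_width: 0.0195
```

>>> {"method": "arm_command", "body": {"grip": [0.9, 0.9, 0.9, 0.9, 0.9, 0.9, 0.9, 0.9, 0.9, 0.9], "linear": [[0, 0.001, 0], [0, 0.001, 0], [0, 0.001, 0], [0, 0.001, 0], [0, 0.001, 0], [0, 0.001, 0], [0, 0.001, 0], [0, 0.001, 0], [0, 0.001, 0], [0, 0.001, 0]], "twist": [2.5, 5, 7.5, 10, 12.5, 15, 17.5, 20, 22.5, 22.5]}}

```text
t: 12.8
tool_pos: [0.483, -0.3733, 0.1455]
eef_rot: [0.656, -0.264, 0.265, -0.656]
contact_force: [0.8, -1.2, 2.0]
gripper_width: 0.0191
```

>>> {"method": "arm_command", "body": {"grip": [0.9, 0.9, 0.9, 0.9, 0.9, 0.9, 0.9, 0.9, 0.9, 0.9], "linear": [[0, 0, 0], [0, 0, 0], [0, 0, 0], [0, 0, 0], [0, 0, 0], [0, 0, 0], [0, 0, 0], [0, 0, 0], [0, 0, 0], [0, 0, 0]], "twist": [2.5, 5, 7.5, 10, 12.5, 15, 17.5, 20, 22.5, 22.5]}}

```text
t: 13.8
tool_pos: [0.4831, -0.3735, 0.1457]
eef_rot: [0.592, -0.387, 0.387, -0.592]
contact_force: [-0.5, -0.9, 1.5]
gripper_width: 0.0189
```

>>> {"method": "arm_command", "body": {"grip": [0.9, 0.9, 0.9, 0.9, 0.9, 0.9, 0.9, 0.9, 0.9, 0.9], "linear": [[-0.0003, 0.0004, 0], [-0.0003, 0.0004, 0], [-0.0003, 0.0004, 0], [-0.0003, 0.0004, 0], [-0.0003, 0.0004, 0], [-0.0003, 0.0004, 0], [-0.0003, 0.0004, 0], [-0.0003, 0.0004, 0], [-0.0003, 0.0004, 0], [-0.0003, 0.0004, 0]], "twist": [2.5, 5, 7.5, 10, 12.5, 15, 17.5, 20, 22.5, 22.5]}}

```text
t: 14.8
tool_pos: [0.483, -0.3735, 0.1455]
eef_rot: [0.506, -0.494, 0.495, -0.505]
contact_force: [0.8, -1.9, 1.2]
gripper_width: 0.0194
```

>>> {"method": "arm_command", "body": {"grip": [0.9, 0.9, 0.9, 0.9, 0.9, 0.9, 0.9, 0.9, 0.9, 0.9], "linear": [[0, 0.0005, 0], [0, 0.0005, 0], [0, 0.0005, 0], [0, 0.0005, 0], [0, 0.0005, 0], [0, 0.0005, 0], [0, 0.0005, 0], [0, 0.0005, 0], [0, 0.0005, 0], [0, 0.0005, 0]], "twist": [2.5, 5, 7.5, 10, 12.5, 15, 17.5, 20, 22.5, 22.5]}}

```text
t: 15.8
tool_pos: [0.4831, -0.3736, 0.1448]
eef_rot: [0.4, -0.582, 0.584, -0.4]
contact_force: [1.4, -1.3, -1.3]
gripper_width: 0.0192
```

The load vanished (Fz −1.3 N, near baseline) after about 112° of turn, so it probably matched. I'll check by lowering 3 mm.

>>> {"method": "arm_command", "body": {"grip": [0.9, 0.9, 0.9, 0.9, 0.9], "linear": [[0, 0.0005, 0], [0, 0.001, 0], [0, 0.002, 0], [0, 0.003, 0], [0, 0.003, 0]], "twist": [0, 0, 0, 0, 0]}}

```text
t: 16.3
tool_pos: [0.4831, -0.3736, 0.1415]
eef_rot: [0.4, -0.582, 0.584, -0.4]
contact_force: [2.3, -2.6, -2.8]
gripper_width: 0.0193
```

>>> {"method": "arm_command", "body": {"grip": [0.9, 0.9, 0.9, 0.9, 0.9, 0.9], "linear": [[0.0002, 0.001, 0.0004], [0.0002, 0.002, 0.0004], [0.0002, 0.003, 0.0004], [0.0002, 0.004, 0.0004], [0.0002, 0.005, 0.0004], [0.0002, 0.005, 0.0004]], "twist": [0, 0, 0, 0, 0, 0]}}

```text
t: 16.9
tool_pos: [0.4833, -0.3738, 0.1362]
eef_rot: [0.4, -0.583, 0.584, -0.4]
contact_force: [0.5, -0.4, -2.8]
gripper_width: 0.0193
```

```bash
python3 - <<'E'
from h import *
s=ctrl.read_state();print(s["tool_pos"],s["contact_force"],s["moment"])
E
```

```text
[ 0.4833 -0.3738  0.1362] [ 0.5216 -0.4243 -2.8265] [-0.1602 -0.1438  0.0122]
```

Free so far. I'll continue gently to the rim, expecting contact near TCP z ≈ 0.133.

>>> {"method": "arm_command", "body": {"grip": [0.9, 0.9, 0.9, 0.9, 0.9], "linear": [[0, 0.0005, 0], [0, 0.001, 0], [0, 0.0015, 0], [0, 0.002, 0], [0, 0.002, 0]], "twist": [0, 0, 0, 0, 0]}}

```text
t: 17.4
tool_pos: [0.4833, -0.3738, 0.1342]
eef_rot: [0.4, -0.583, 0.584, -0.4]
contact_force: [0.4, -0.3, -1.7]
gripper_width: 0.0189
```

>>> {"method": "arm_command", "body": {"grip": [0.9, 0.9, 0.9, 0.9, 0.9], "linear": [[0, 0.0003, 0], [0, 0.0006, 0], [0, 0.0009, 0], [0, 0.0012, 0], [0, 0.0012, 0]], "twist": [0, 0, 0, 0, 0]}}

```text
t: 17.9
tool_pos: [0.4833, -0.3738, 0.1332]
eef_rot: [0.4, -0.583, 0.584, -0.4]
contact_force: [-0.6, 0.8, 0.8]
gripper_width: 0.0197
```

>>> {"method": "arm_command", "body": {"grip": [0.9, 0.9, 0.9, 0.9, 0.9], "linear": [[0, 0.0003, 0], [0, 0.0006, 0], [0, 0.0008, 0], [0, 0.0008, 0], [0, 0.0008, 0]], "twist": [0, 0, 0, 0, 0]}}

```text
t: 18.4
tool_pos: [0.4833, -0.3739, 0.1332]
eef_rot: [0.4, -0.582, 0.584, -0.4]
contact_force: [-1.3, 2.3, 6.3]
gripper_width: 0.0193
```

Firm contact at TCP z = 0.1332, and the descent of 14.3 mm from the coupling face agrees with the collar being home. Releasing and retreating.

>>> {"method": "arm_command", "body": {"grip": [0.7, 0.6, 0.5, 0.4, 0.3, 0.2, 0.2, 0.2], "linear": [[0, 0, 0], [0, 0, 0], [0, 0, 0], [0, 0, 0], [0, 0, 0], [0, 0, 0], [0, 0, 0], [0, 0, 0]], "twist": [0, 0, 0, 0, 0, 0, 0, 0]}}

```text
t: 19.2
tool_pos: [0.4833, -0.3739, 0.1332]
eef_rot: [0.4, -0.582, 0.584, -0.4]
contact_force: [-0.3, -0.7, -0.3]
gripper_width: 0.068
```

>>> {"method": "arm_command", "body": {"grip": [0.2, 0.2, 0.2, 0.2, 0.2, 0.2, 0.2, 0.2, 0.2, 0.2], "linear": [[0, -0.005, 0], [0, -0.015, 0], [0, -0.03, 0], [0, -0.05, 0], [0, -0.08, 0], [0, -0.11, 0], [0, -0.15, 0], [0, -0.18, 0], [0, -0.18, 0], [0, -0.18, 0]], "twist": [0, 0, 0, 0, 0, 0, 0, 0, 0, 0]}}

```text
t: 20.2
tool_pos: [0.4831, -0.3734, 0.3138]
eef_rot: [0.4, -0.582, 0.584, -0.4]
contact_force: [0.6, 0.2, -0.2]
gripper_width: 0.0683
```

```bash
python3 - <<'E'
from h import *
s=ctrl.read_state();print(s["t"],s["tool_pos"],s["contact_force"],s["gripper_width"])
i=ctrl.capture("scene");cv2.imwrite("pics/S5.png",i)
m=cv2.resize(i[195:335,310:430],None,fx=4.2,fy=4.2,interpolation=cv2.INTER_CUBIC);cv2.imwrite("pics/S5c.png",m)
E
```

```text
20.2 [ 0.4831 -0.3734  0.3138] [ 0.6335  0.2197 -0.172 ] 0.0682500961877991
```

View pics/S5c.png

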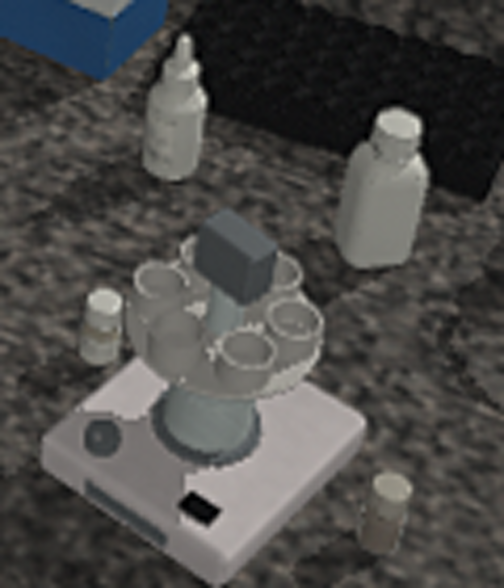

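The carrier is seated upright on the column, the bystanders are unmoved, and the knob's top face is centred at about crop (236,237). I'll check its height numerically and hand in.

```bash
python3 - <<'E'
from h import *
S=ctrl.get_calibration("scene")
for z in(.162,.168,.176):print(z,(proj(S,[.4815,-.3735,z])-[310,195]+.5)*4.2)
print(ctrl.sign_off())
E
```

```text
0.162 [241.6518 238.5688]
0.168 [243.3635 229.0955]
0.176 [245.6662 216.3511]
the job is handed in; nothing more can be done
None
```

I lifted the carrier from its stand and threaded it into the drive column. I rested it on the coupling at about 4 N and turned it until the load vanished, about 112° round. Then I lowered it until the collar met the rim, released it, backed off and handed the job in at about 20 s. The sign-off reports no verdict.

**Seating:**
- Rigid contact came at TCP z = 0.133, about 14.3 mm below first coupling contact; 14 mm was expected. The force rose to about 8 N above baseline there.
- The last picture shows the carrier upright on the column. The knob top fits the seated height (0.162 m) to within about 2 mm, and is well off the unmatched height.
- The bystanders near the drive look unmoved; I did not view the beaker or the cups again.

**Release:** after backing off, the tool force was near zero with the gripper open.

**Disagreement between cameras:** the first position of the column rim differed by up to 7 mm in x. The top view put it at x = 0.487; the scene view and the close wrist view both put it near 0.480. I followed those two and corrected sideways using contact forces of no more than about 4 N. The final sideways position was not measured independently; the 20 mm bore limits it to about 1 mm.

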